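# Zero the photometer with its sunken key

### The arm

A 6-joint arm with a two-finger parallel gripper is mounted at the origin on the work surface. World frame = base frame: x ahead of the robot, y to its left, z up, the work surface at z = 0. Lengths are in m, angles in degrees, forces in N, time in s.
With the tool pointing down it reaches from about 0.375 to 0.9 m from the base axis. Payload 3.1 kg.
Tool frame: the origin (TCP) lies at the very end of the fingers, on their centre line; the grasp point (between the pads) lies 19 mm behind it; z points along the fingers, y is the line along which they close (so a half turn about z gives the same grasp; the last joint's range is limited). The gripper opens to 87 mm and grips with 3 to 60 N. Pads are 19 mm wide; open, the fingers measure 117 mm over their backs; the gripper's body (75 mm by 190 mm) begins 51 mm behind the grasp point.
Start: joints at [-76.003, 30.224, 82.088, -0, 67.689, -10.227], TCP at [0.256, -0.57, 0.223] pointing down, gripper open.
Joint ranges: [-176.69, 176.69], [-43.24, 126.21], [12.49, 139.97], [-82, 262], [0, 151.66], [-163.58, 163.58]. Speed limits (degrees/s): [159.86, 159.86, 180, 180, 180, 180].

### API

Orientations are given as a 3x3 rotation matrix whose columns are the frame's x, y, z axes.
In Python, from rig import bot gives the robot as it stands.
- The arm moves only by the tool move_arm, never from a script. Its argument "increments" is a list of rows, each an object with "xyz": the shift along the tool's x, y, z in mm, a list of three; "roll": the turn about the tool's z in rad; "grip": the opening in per cent of the stroke, from 0 (shut) to 100 (fully open). A call has 1 to 5 rows; each row shifts and turns the commanded pose from where the row before left it, along the tool's axes as they then stand; what a row does not reach is not made up. A row lasts 1/12 s, in which the tool goes at most 41.7 mm and 7.16 degrees, less where a joint would pass 70% of its speed; a pose out of reach is approached as far as the arm can. A call is refused whole if a number of a shift passes 41.7 or a number of a turn 0.125, either way. A call with a gripper value outside its range is refused whole. The fingers move at their own pace and stop on an object; the grip force is fixed at half the most. Time passes only in rows, so rows that do not move let the fingers close. It gives the time, the measured TCP pose, the force, the opening and the grip force at its end, in the units of the state.
- bot.read_state(): the state, without advancing time (a new reading comes with each control period).
- bot.capture(name): name is "scene" or "top"; returns (picture, depth): 420x560x3 uint8, red, green, blue; 420x560 float32, m along the optical axis (not along the pixel's ray), 0 where there is no reading.
- bot.camera_model(name): a dict with "intrinsics" (3x3 intrinsics, pixels), "rvec" (rotation vector, rad) and "tvec" (3), from world to camera coordinates, as OpenCV has them. Camera axes: x right, y down, z forward; pixel columns grow to the right and rows downward; lengths in m; the calibration is good to about 2 mm. A picture is of the moment at which its call begins. camera_model takes no time and is no camera call.
- bot.hand_in(): hands the job in; it is judged then, once.
Trained networks look in the newest picture that a camera, given by its name, has taken for a name from the list of things; names that differ only in an ending like _2 or _b are one class to them, and where a whole thing is asked for, a point or a joint stands for the part that bears it (a point fixed in the world has none). Each returns a list of dicts, best first, with "conf" (0 to 1); they miss things now and then, are a little off and sometimes report something else, mostly with a low value. They report only what shows in the picture. A call takes as long as a camera call.
- bot.spot_in(label, camera): "at" ([x, y, z] in m, in the coordinates of the camera as it stood for that picture, good to about 4 mm: the middle of the surface that is visible of it).
- bot.trace(label, camera): "mask" (420x560 bool, what is visible of it).
The state is a dict: "time_s": time; "joint_positions": joint angles; "qvel": joint speeds; "tau": joint torques, N m; "position": TCP position; "tcp_rot": TCP orientation; "force": force on the tool from outside, world axes, zero at the start; "moment": the same for the moment, N m; "opening": opening from 0.0 (shut) to 1.0 (fully open); "grasp_force": force on a finger pad.
Only numpy, scipy, OpenCV 4.12 (cv2) and the standard library are available. Lean on these libraries where they do the work, as an engineer would, in place of code of your own. Each camera call takes 0.05 s, during which the arm holds its last target. There are 200 camera calls.

### The job

Zero the photometer: push its black sample lid fully shut, and only then reach a closed fingertip down into the well with the blue key, press the key right down, keep it down for about two seconds and let it come up again. Do not press the red or the yellow key, do not lift the lid any higher, and leave the cuvettes and everything else on the bench standing where they are: nothing is to be picked up.

Things in the scene. Friction and masses are not known exactly. Their poses are not given: they have to be found in the camera images.
- photometer: fixed white instrument, 320 (x) x 440 (y) mm; sloping front panel with red displays faces the robot. Origin: centre of its underside; x away from the front, y left seen from the robot, z up. Flat deck 115 mm up, x -60 to 160. In the deck: sample compartment under the lid (90 x 90 mm, centre x 10, y 120) and 3 square wells, 48 x 48 mm, sides along x and y, 40 mm deep, centres x 10, y 5, -70, -145
- sample_lid (a joint): angle of the black sample lid in rad: 0 fully shut (lying flat on the deck), growing as it opens; starts between 0.45 and 0.95 and cannot pass 1.5. A stiff friction hinge (about 0.12 N m) holds the 0.12 kg lid at any angle; 1 to 3 N downward near its middle or free edge closes it. It shuts against a hard stop
- lid_hinge (a point): middle of the lid's hinge line, on the deck at x 68, y 120 mm of the photometer; the line runs along the photometer's y. The lid is 110 mm wide along it, 10 mm thick, its underside starts at this point; shut, its top is 10 mm above this point. Axes turn with the lid: x from free edge to hinge, z out of the lid's top
- lid_edge (a point): middle of the lid's free edge (the edge towards the photometer's front), on its top face, 108 mm from the hinge line; a small grey tab, 40 mm wide, reaches 12 mm beyond it. Same axes as lid_hinge
- zero_key_top (a point): spring key: a round blue cap, 26 mm across, at the bottom of one of the three square wells in the photometer's deck (which well varies). The point is the centre of the cap's top; it moves with the key; released, it is 22 mm below the deck
- zero_key (a joint): travel of the blue key in m: 0 released, 0.006 fully down (hard stop). The spring needs 1.5 N to start and 5 N fully down, and returns it
- erase_key_top (a point): spring key: a round red cap, 26 mm across, at the bottom of one of the three square wells in the photometer's deck (which well varies). Top centre, as for the blue key; not to be pressed
- erase_key (a joint): travel of the red key in m, as for the blue key
- lamp_key_top (a point): spring key: a round yellow cap, 26 mm across, at the bottom of one of the three square wells in the photometer's deck (which well varies). Top centre, as for the blue key; not to be pressed
- lamp_key (a joint): travel of the yellow key in m, as for the blue key
- cuvette_a: clear square cuvette with a white cap, 12.5 x 12.5 x 45 mm, 12 g, standing loose on the rear of the photometer's deck; origin: centre of its underside. Topples easily
- cuvette_b: the same with a green cap, also on the rear of the deck
- blue_case: loose blue plastic case, 102 x 77 x 32 mm, on the bench right of the photometer (-y); origin: centre of its underside
- beaker: loose clear beaker, 68 mm across, 85 mm high, on the bench right of the photometer; origin: centre of its underside
- amber_jar: loose amber jar with a white cap, 60 mm across, 85 mm high, on the bench left of the photometer (+y); origin: centre of its underside
- cuvette_rack: loose yellow open rack, 75 x 150 x 35 mm, on the bench left of the photometer; origin: centre of its underside
- marker: loose green marker, 14 mm thick, about 125 mm long, lying on the bench ahead of the robot on its left; origin: middle of its underside

How it is judged:
By the outcome, as a careful person would: the job done as asked, in the order asked, and still so for the second after the job is handed in, with the robot touching nothing.
It also fails if it takes over 48 s, if anything falls off the work surface, if the arm or the gripper's body presses on something with over 40 N, if the wrist force passes 120 N, or if a joint passes its speed limit or range.

## Working session

There is one attempt and no reset: what is moved stays moved. The work goes in short steps, Python scripts to look and compute and a tool call to move; the robot and the scene stay as the last step left them, time stands still between calls to the robot, and variables do not carry over. Pictures are saved under pics/ and viewed, at most 10 in all, crops included, and the job is handed in when it is done.

Besides the shell and the picture viewer there is one more tool, called after "Emit:" by a JSON object that holds its "fn" and its "kwargs", one argument or row to a line. move_arm: Moves the arm, as the interface text tells. Its arguments: {"type":"object","properties":{"increments":{"type":"array"}},"required":["increments"]}

```bash
mkdir -p pics
cat > h.py <<'E'
import numpy as np, cv2
from rig import bot
def cam(n):
    m=bot.camera_model(n); R,_=cv2.Rodrigues(np.array(m["rvec"],float)); return np.array(m["intrinsics"]),R,np.array(m["tvec"],float).ravel()
def c2w(n,p):
    K,R,t=cam(n); return (np.atleast_2d(p)-t)@R
def cloud(n,d):
    K,R,t=cam(n); v,u=np.mgrid[:d.shape[0],:d.shape[1]]
    P=np.stack([(u-K[0,2])/K[0,0]*d,(v-K[1,2])/K[1,1]*d,d],-1); return (P-t)@R
E
python3 - <<'E'
from h import *
import numpy as np
ims=[]
for n in("scene","top"):
    im,d=bot.capture(n); np.save(n+"_d.npy",d); np.save(n+"_i.npy",im)
    cv2.imwrite(f"pics/{n}.png",im[...,::-1])
    for l in("photometer","sample_lid","zero_key_top","erase_key_top","lamp_key_top","lid_edge","lid_hinge"):
        print(n,l,[(c2w(n,r["at"]).round(3).tolist(),round(r["conf"],2)) for r in bot.spot_in(l,n)[:2]])
print(bot.read_state())
E
```

```text
scene photometer [([[0.617, 0.039, 0.114]], 0.65)]
scene sample_lid [([[0.574, 0.194, 0.148]], 0.84)]
scene zero_key_top [([[0.612, 0.013, 0.102]], 0.63)]
scene erase_key_top []
scene lamp_key_top []
scene lid_edge [([[0.573, 0.197, 0.148]], 0.94), ([[0.741, -0.055, 0.145]], 0.43)]
scene lid_hinge []
top photometer [([[0.564, 0.082, 0.11]], 0.87)]
top sample_lid [([[0.563, 0.197, 0.153]], 0.69)]
top zero_key_top []
top erase_key_top [([[0.584, 0.086, 0.096]], 0.37)]
top lamp_key_top []
top lid_edge [([[0.563, 0.195, 0.156]], 0.8)]
top lid_hinge [([[0.568, 0.195, 0.151]], 0.89)]
{'time_s': 0.8, 'joint_positions': array([-7.60030451e+01,  3.02208937e+01,  8.20869542e+01, -1.84547621e-04,
        6.76874738e+01, -1.02289313e+01]), 'qvel': array([ 0.05106954,  0.01962069,  0.03827239, -0.06013894, -0.05007759,
       -0.00846836]), 'tau': array([-4.95687964e-04, -4.39949977e+01, -1.76975387e+01,  6.34202454e-02,
        5.02602139e-02,  8.53093979e-06]), 'position': array([ 0.2564681 , -0.56995046,  0.22258058]), 'tcp_rot': array([[ 9.11934318e-01,  4.10336202e-01,  1.68579494e-05],
       [ 4.10336202e-01, -9.11934315e-01, -7.99486765e-05],
       [-1.74324938e-05,  7.98253687e-05, -9.99999997e-01]]), 'force': array([ 0.21388104, -0.22526983,  0.50479253]), 'moment': array([-0.02269428,  0.00431184,  0.02113139]), 'grasp_force': 0.0, 'opening': 1.0021890702349598}
```

View pics/scene.png

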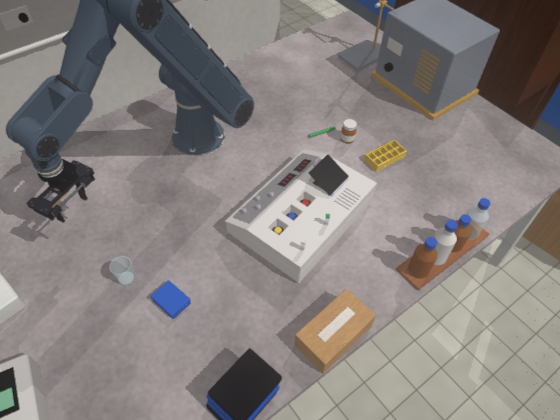

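View pics/top.png

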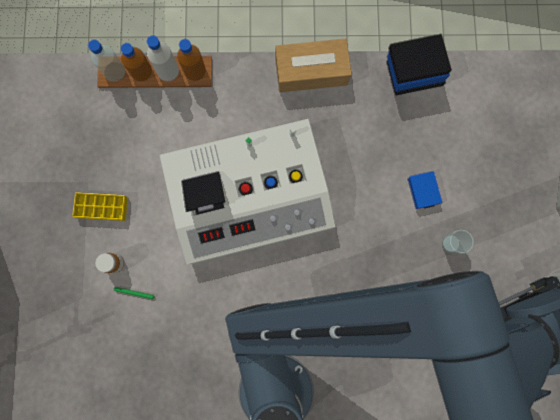

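The blue key is in the middle well: top image (271,182), with red at (246,188) and yellow at (296,175). The lid is at (204,192), and the cuvettes are at (249,141) and (293,133). Next I fit the instrument's pose.

Run:
```python
from h import *
for n in("top","scene"):
    d=np.load(n+"_d.npy"); im=np.load(n+"_i.npy"); W=cloud(n,d)
    x,y,z=W[...,0],W[...,1],W[...,2]
    roi=(d>0)&(x>.35)&(x<1)&(y>-.3)&(y<.45)
    m=roi&(z>.109)&(z<.121)
    m=cv2.morphologyEx(m.astype(np.uint8),cv2.MORPH_OPEN,np.ones((3,3)))
    k,l,s,c=cv2.connectedComponentsWithStats(m); m=l==1+s[1:,4].argmax()
    print(n,"deck z",np.median(z[m]),cv2.minAreaRect((W[m][:,:2]*1000).astype(np.float32)))
    hsv=cv2.cvtColor(im,cv2.COLOR_RGB2HSV)
    for nm,lo,hi in(("blue",105,125),("yellow",18,32),("red",-6,6)):
        h=hsv[...,0].astype(int); h=np.where(h>170,h-180,h)
        q=(h>=lo)&(h<=hi)&(hsv[...,1]>150)&(hsv[...,2]>70)&roi&(z>.07)&(z<.12)&(x>.48)&(y<.2)
        # intersect pixel centroid ray with z=.093
        k,l,s,c=cv2.connectedComponentsWithStats(q.astype(np.uint8))
        if k<2: print(nm,"none"); continue
        i=1+s[1:,4].argmax(); K,R,t=cam(n); r=np.array([(c[i][0]-K[0,2])/K[0,0],(c[i][1]-K[1,2])/K[1,1],1])@R; o=-t@R
        print(nm,s[i,4],c[i].round(1),(o+r*(.093-o[2])/r[2]).round(4), np.median(W[l==i],0).round(4))
    lid=roi&(hsv[...,2]<60)&(z>.12)&(z<.25)&(y>.08)&(x>.5)
    P=W[lid]; print("lid",len(P),P.min(0).round(3),P.max(0).round(3),P.mean(0).round(3))
    e,v=np.linalg.eigh(np.cov(P.T)); print("normal",v[:,0].round(3))
    cv=roi&(z>.135)&(z<.19)&(y<.12); P=W[cv]; print("tall",P.min(0).round(3) if len(P) else 0,P.max(0).round(3) if len(P) else 0)
```

```text
top deck z 0.11411444170451043 ((617.9074096679688, 86.58474731445312), (237.89991760253906, 440.4262390136719), 13.663723945617676)
blue 72 [270.3 181.7] [0.6021 0.0102 0.093 ] [0.601  0.0111 0.095 ]
yellow 76 [295.5 175.4] [ 0.6201 -0.0626  0.093 ] [ 0.6193 -0.0626  0.0953]
red 70 [245.  187.9] [0.5845 0.0831 0.093 ] [0.5838 0.083  0.0951]
lid 1176 [0.51  0.134 0.124] [0.624 0.258 0.177] [0.566 0.196 0.151]
normal [-0.429 -0.105 -0.897]
tall [ 0.698 -0.061  0.135] [0.746 0.079 0.167]
scene deck z 0.11325372342029683 ((621.90234375, 86.33865356445312), (233.97769165039062, 444.17987060546875), 13.736170768737793)
blue 11 [291.5 214.9] [0.6016 0.0117 0.093 ] [0.6026 0.0113 0.0939]
yellow 24 [277.5 229.5] [ 0.621  -0.0621  0.093 ] [ 0.623  -0.0622  0.0941]
red 18 [305.2 201.7] [0.5852 0.0841 0.093 ] [0.587  0.082  0.0948]Traceback (most recent call last):
  File "<stdin>", line 20, in <module>
    return umr_minimum(a, axis, None, out, keepdims, initial, where)
ValueError: zero-size array to reduction operation minimum which has no identity
```

Emit:
{"fn": "move_arm", "kwargs": {
  "increments": [
    {"xyz": [0,0,-5],"roll": 0.0915,"grip": 0},
    {"xyz": [0,0,-5],"roll": 0.0915,"grip": 0},
    {"xyz": [22.5,-33.5,-5],"roll": 0,"grip": 0},
    {"xyz": [22.5,-33.5,-5],"roll": 0,"grip": 0},
    {"xyz": [22.5,-33.5,0],"roll": 0,"grip": 0}
  ]
}}

```text
time_s: 1.22
position: [0.2984, -0.456, 0.2433]
tcp_rot: [[0.972, 0.236, 0.001], [0.236, -0.972, -0.002], [0.001, 0.002, -1.0]]
force: [0.9, 0.0, -0.1]
opening: 0.704
grasp_force: 0.0
```

Emit:
{"fn": "move_arm", "kwargs": {
  "increments": [
    {"xyz": [22.5,-33.5,0],"roll": 0,"grip": 0},
    {"xyz": [22.5,-33.5,0],"roll": 0,"grip": 0},
    {"xyz": [22.5,-33.5,0],"roll": 0,"grip": 0},
    {"xyz": [22.5,-33.5,0],"roll": 0,"grip": 0},
    {"xyz": [22.5,-33.5,0],"roll": 0,"grip": 0}
  ]
}}

```text
time_s: 1.63
position: [0.368, -0.2651, 0.2428]
tcp_rot: [[0.972, 0.237, 0.001], [0.237, -0.972, -0.0], [0.0, 0.001, -1.0]]
force: [1.9, 0.6, -0.1]
opening: 0.326
grasp_force: 0.0
```

Emit:
{"fn": "move_arm", "kwargs": {
  "increments": [
    {"xyz": [22.5,-33.5,0],"roll": 0,"grip": 0},
    {"xyz": [22.5,-33.5,0],"roll": 0,"grip": 0},
    {"xyz": [22.5,-33.5,0],"roll": 0,"grip": 0},
    {"xyz": [22.5,-33.5,0],"roll": 0,"grip": 0},
    {"xyz": [22.5,-33.5,0],"roll": 0,"grip": 0}
  ]
}}

```text
time_s: 2.05
position: [0.4376, -0.0756, 0.2429]
tcp_rot: [[0.971, 0.237, 0.001], [0.237, -0.971, -0.0], [0.001, 0.001, -1.0]]
force: [1.1, -0.2, 0.1]
opening: 0.021
grasp_force: 0.0
```

Emit:
{"fn": "move_arm", "kwargs": {
  "increments": [
    {"xyz": [22.5,-33.5,0],"roll": 0,"grip": 0},
    {"xyz": [22.5,-33.5,0],"roll": 0,"grip": 0},
    {"xyz": [22.5,-33.5,0],"roll": 0,"grip": 0},
    {"xyz": [22.5,-33.5,0],"roll": 0,"grip": 0},
    {"xyz": [22.5,-33.5,0],"roll": 0,"grip": 0}
  ]
}}

```text
time_s: 2.47
position: [0.5071, 0.1141, 0.2429]
tcp_rot: [[0.971, 0.238, 0.001], [0.238, -0.971, -0.0], [0.001, 0.0, -1.0]]
force: [-0.1, -0.7, -0.0]
opening: 0.004
grasp_force: 0.0
```

Emit:
{"fn": "move_arm", "kwargs": {
  "increments": [
    {"xyz": [22.5,-33.5,0],"roll": 0,"grip": 0},
    {"xyz": [22.5,-33.5,0],"roll": 0,"grip": 0},
    {"xyz": [0,0,15],"roll": 0,"grip": 0},
    {"xyz": [0,0,15],"roll": 0,"grip": 0},
    {"xyz": [0,0,15],"roll": 0,"grip": 0}
  ]
}}

```text
time_s: 2.88
position: [0.5347, 0.1891, 0.1972]
tcp_rot: [[0.971, 0.24, 0.001], [0.24, -0.971, 0.0], [0.001, 0.0, -1.0]]
force: [-0.6, -0.8, -0.3]
opening: 0.007
grasp_force: 0.0
```

Emit:
{"fn": "move_arm", "kwargs": {
  "increments": [
    {"xyz": [0,0,10],"roll": 0,"grip": 0},
    {"xyz": [0,0,10],"roll": 0,"grip": 0},
    {"xyz": [0,0,10],"roll": 0,"grip": 0},
    {"xyz": [0,0,8],"roll": 0,"grip": 0},
    {"xyz": [0,0,8],"roll": 0,"grip": 0}
  ]
}}

```text
time_s: 3.3
position: [0.5347, 0.1875, 0.1512]
tcp_rot: [[0.971, 0.237, 0.001], [0.237, -0.971, 0.0], [0.001, 0.0, -1.0]]
force: [-0.1, -0.2, 0.8]
opening: 0.007
grasp_force: 0.4
```

Emit:
{"fn": "move_arm", "kwargs": {
  "increments": [
    {"xyz": [0,0,6],"roll": 0,"grip": 0},
    {"xyz": [0,0,6],"roll": 0,"grip": 0},
    {"xyz": [0,0,5],"roll": 0,"grip": 0},
    {"xyz": [0,0,4],"roll": 0,"grip": 0},
    {"xyz": [0,0,2],"roll": 0,"grip": 0}
  ]
}}

```text
time_s: 3.72
position: [0.5342, 0.1877, 0.128]
tcp_rot: [[0.971, 0.237, -0.001], [0.237, -0.971, -0.0], [-0.001, -0.0, -1.0]]
force: [-0.5, -0.4, 0.5]
opening: 0.006
grasp_force: 0.3
```

Emit:
{"fn": "move_arm", "kwargs": {
  "increments": [
    {"xyz": [0,0,1],"roll": 0,"grip": 0},
    {"xyz": [0,0,1],"roll": 0,"grip": 0},
    {"xyz": [0,0,0],"roll": 0,"grip": 0}
  ]
}}

```text
time_s: 3.97
position: [0.5347, 0.1878, 0.1266]
tcp_rot: [[0.971, 0.238, 0.001], [0.238, -0.971, 0.0], [0.001, 0.0, -1.0]]
force: [1.0, 0.6, 0.2]
opening: 0.006
grasp_force: 0.0
```

Emit:
{"fn": "move_arm", "kwargs": {
  "increments": [
    {"xyz": [0,0,1],"roll": 0,"grip": 0},
    {"xyz": [0,0,1],"roll": 0,"grip": 0},
    {"xyz": [0,0,0],"roll": 0,"grip": 0}
  ]
}}

```text
time_s: 4.22
position: [0.5348, 0.1879, 0.1258]
tcp_rot: [[0.971, 0.238, 0.001], [0.238, -0.971, 0.0], [0.001, 0.0, -1.0]]
force: [-2.3, -0.3, 6.8]
opening: 0.003
grasp_force: 3.4
```

Emit:
{"fn": "move_arm", "kwargs": {
  "increments": [
    {"xyz": [0,0,0.5],"roll": 0,"grip": 0},
    {"xyz": [0,0,0.5],"roll": 0,"grip": 0},
    {"xyz": [0,0,0],"roll": 0,"grip": 0}
  ]
}}

```text
time_s: 4.47
position: [0.5349, 0.1879, 0.1257]
tcp_rot: [[0.971, 0.238, 0.002], [0.238, -0.971, 0.0], [0.002, 0.0, -1.0]]
force: [-2.9, -1.0, 11.6]
opening: 0.001
grasp_force: 6.1
```

Emit:
{"fn": "move_arm", "kwargs": {
  "increments": [
    {"xyz": [0,0,-5],"roll": 0,"grip": 0},
    {"xyz": [0,0,-20],"roll": 0,"grip": 0},
    {"xyz": [0,0,-25],"roll": 0,"grip": 0},
    {"xyz": [4.5,37.5,0],"roll": 0,"grip": 0},
    {"xyz": [4.5,37.5,0],"roll": 0,"grip": 0}
  ]
}}

```text
time_s: 4.88
position: [0.5622, 0.1182, 0.1756]
tcp_rot: [[0.97, 0.242, 0.005], [0.242, -0.97, 0.0], [0.005, 0.001, -1.0]]
force: [0.7, 0.5, -1.1]
opening: 0.006
grasp_force: 0.0
```

Emit:
{"fn": "move_arm", "kwargs": {
  "increments": [
    {"xyz": [4.5,37.5,0],"roll": 0,"grip": 0},
    {"xyz": [4.5,37.5,0],"roll": 0,"grip": 0},
    {"xyz": [5,37.5,0],"roll": 0,"grip": 0},
    {"xyz": [0,0,0],"roll": 0,"grip": 0},
    {"xyz": [0,0,0],"roll": 0,"grip": 0}
  ]
}}

```text
time_s: 5.3
position: [0.6023, 0.0089, 0.1736]
tcp_rot: [[0.972, 0.234, 0.001], [0.234, -0.972, 0.0], [0.001, 0.0, -1.0]]
force: [-0.8, 0.2, 0.5]
opening: 0.005
grasp_force: 0.0
```

Run:
```python
from h import *
s=bot.read_state(); print(s["position"],s["force"])
o=[]
for n,(u,v) in (("scene",(300,205)),("top",(245,190))):
    im,d=bot.capture(n); o.append(cv2.resize(im[v-75:v+75,u-100:u+100],(400,300),interpolation=cv2.INTER_CUBIC))
    if n=="top":
        W=cloud(n,d); O=np.array([.5757,.0764]);c,q=np.cos(.2397),np.sin(.2397)
        A=(W[...,:2]-O)@np.array([[c,-q],[q,c]])
        m=(A[...,0]>-30e-3)&(A[...,0]<.06)&(abs(A[...,1]-.12)<.045)&(d>0)
        print("lid z",np.percentile(W[m][:,2],[5,50,95]))
cv2.imwrite("pics/hover.png",np.hstack(o)[...,::-1])
```

```text
[0.60232026 0.00889612 0.17356277] [-0.76094925  0.21720371  0.50280867]
lid z [0.12057311 0.12457941 0.12860502]
```

View pics/hover.png

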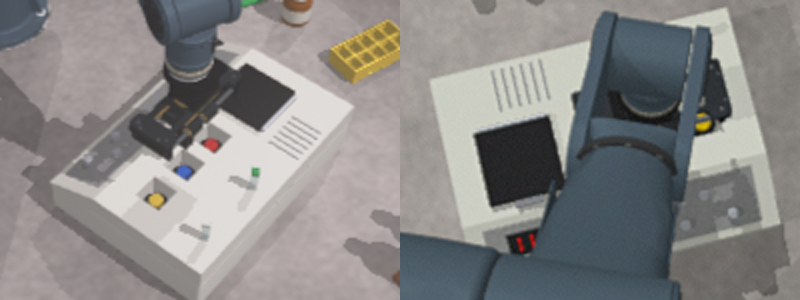

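The lid lies flat (z≈0.1245). The fingers hover over the blue key (left half at (183,172)), and both cuvettes are standing clear at (255,172) and (205,235). Next I lower the fingertip into the well.

Emit:
{"fn": "move_arm", "kwargs": {
  "increments": [
    {"xyz": [0,-2,12],"roll": 0,"grip": 0},
    {"xyz": [0,0,16],"roll": 0,"grip": 0},
    {"xyz": [0,0,16],"roll": 0,"grip": 0},
    {"xyz": [0,0,14],"roll": 0,"grip": 0},
    {"xyz": [0,0,10],"roll": 0,"grip": 0}
  ]
}}

```text
time_s: 5.82
position: [0.5993, 0.0152, 0.1043]
tcp_rot: [[0.971, 0.24, -0.002], [0.24, -0.971, 0.001], [-0.002, -0.001, -1.0]]
force: [0.2, -0.3, 1.6]
opening: 0.006
grasp_force: 0.0
```

Emit:
{"fn": "move_arm", "kwargs": {
  "increments": [
    {"xyz": [0,0,5],"roll": 0,"grip": 0},
    {"xyz": [0,0,4],"roll": 0,"grip": 0},
    {"xyz": [0,0,2],"roll": 0,"grip": 0},
    {"xyz": [0,0,0],"roll": 0,"grip": 0}
  ]
}}

```text
time_s: 6.15
position: [0.6005, 0.0138, 0.0949]
tcp_rot: [[0.971, 0.238, -0.001], [0.238, -0.971, 0.001], [-0.0, -0.001, -1.0]]
force: [-1.9, 1.6, 2.5]
opening: 0.003
grasp_force: 1.4
```

Emit:
{"fn": "move_arm", "kwargs": {
  "increments": [
    {"xyz": [0,0,2],"roll": 0,"grip": 0},
    {"xyz": [0,0,1],"roll": 0,"grip": 0},
    {"xyz": [0,0,1],"roll": 0,"grip": 0},
    {"xyz": [0,0,0],"roll": 0,"grip": 0}
  ]
}}

```text
time_s: 6.48
position: [0.6011, 0.0134, 0.0914]
tcp_rot: [[0.971, 0.237, 0.001], [0.237, -0.971, 0.001], [0.001, -0.0, -1.0]]
force: [-2.0, 3.8, 6.0]
opening: 0.004
grasp_force: 3.0
```

Emit:
{"fn": "move_arm", "kwargs": {
  "increments": [
    {"xyz": [0,0,1],"roll": 0,"grip": 0},
    {"xyz": [0,0,1],"roll": 0,"grip": 0},
    {"xyz": [0,0,1],"roll": 0,"grip": 0},
    {"xyz": [0,0,0],"roll": 0,"grip": 0}
  ]
}}

```text
time_s: 6.82
position: [0.6011, 0.0134, 0.0911]
tcp_rot: [[0.971, 0.237, 0.001], [0.237, -0.971, 0.0], [0.002, 0.0, -1.0]]
force: [-6.2, 3.9, 21.1]
opening: 0.009
grasp_force: 10.7
```

Emit:
{"fn": "move_arm", "kwargs": {
  "increments": [
    {"xyz": [0,0,1],"roll": 0,"grip": 0},
    {"xyz": [0,0,0.5],"roll": 0,"grip": 0},
    {"xyz": [0,0,0],"roll": 0,"grip": 0}
  ]
}}

```text
time_s: 7.07
position: [0.6012, 0.0134, 0.091]
tcp_rot: [[0.971, 0.238, 0.002], [0.238, -0.971, 0.0], [0.002, 0.0, -1.0]]
force: [-8.7, 4.0, 28.9]
opening: 0.006
grasp_force: 14.4
```

Run:
```python
from h import *
s=bot.read_state(); print(s["position"],s["force"],s["moment"],s["time_s"])
im,d=bot.capture("scene"); u,v=292,205
cv2.imwrite("pics/press.png",cv2.resize(im[v-45:v+45,u-60:u+60],(800,600),interpolation=cv2.INTER_CUBIC)[...,::-1])
```

```text
[0.60118231 0.01343867 0.09099206] [-8.74173972  4.00158042 28.86775747] [0.67912027 1.54858032 0.01181077] 7.0667
```

View pics/press.png

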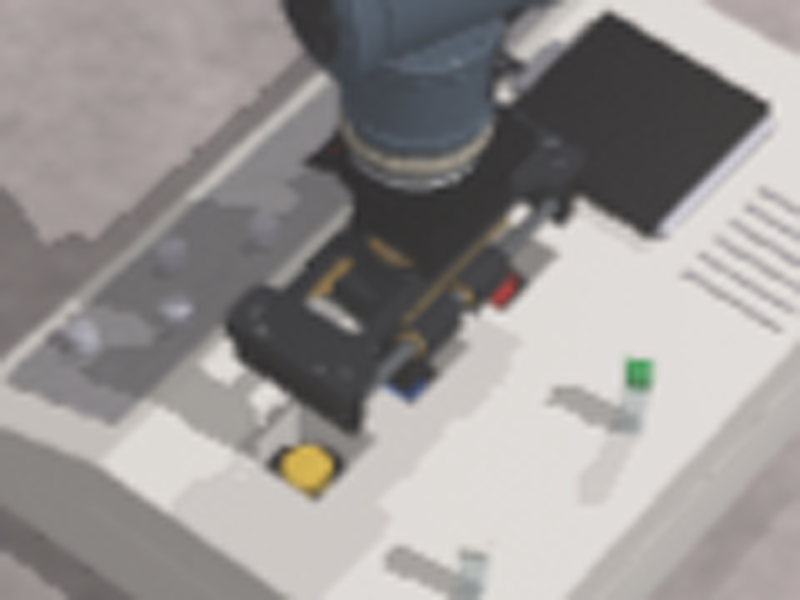

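Lid shut, the other keys and both cuvettes untouched; the fingers are in the blue well with hard contact on the tip axis. Now hold.

Emit:
{"fn": "move_arm", "kwargs": {
  "increments": [
    {"xyz": [0,0,0],"roll": 0,"grip": 0},
    {"xyz": [0,0,0],"roll": 0,"grip": 0},
    {"xyz": [0,0,0],"roll": 0,"grip": 0},
    {"xyz": [0,0,0],"roll": 0,"grip": 0},
    {"xyz": [0,0,0],"roll": 0,"grip": 0}
  ]
}}

```text
time_s: 7.53
position: [0.6012, 0.0134, 0.091]
tcp_rot: [[0.971, 0.238, 0.002], [0.238, -0.971, 0.0], [0.002, 0.0, -1.0]]
force: [-8.6, 3.4, 28.4]
opening: 0.008
grasp_force: 14.4
```

Emit:
{"fn": "move_arm", "kwargs": {
  "increments": [
    {"xyz": [0,0,0],"roll": 0,"grip": 0},
    {"xyz": [0,0,0],"roll": 0,"grip": 0},
    {"xyz": [0,0,0],"roll": 0,"grip": 0},
    {"xyz": [0,0,0],"roll": 0,"grip": 0},
    {"xyz": [0,0,0],"roll": 0,"grip": 0}
  ]
}}

```text
time_s: 7.95
position: [0.6012, 0.0134, 0.091]
tcp_rot: [[0.971, 0.238, 0.002], [0.238, -0.971, 0.0], [0.002, 0.0, -1.0]]
force: [-8.5, 3.8, 28.8]
opening: 0.005
grasp_force: 14.4
```

Emit:
{"fn": "move_arm", "kwargs": {
  "increments": [
    {"xyz": [0,0,0],"roll": 0,"grip": 0},
    {"xyz": [0,0,0],"roll": 0,"grip": 0},
    {"xyz": [0,0,0],"roll": 0,"grip": 0},
    {"xyz": [0,0,0],"roll": 0,"grip": 0},
    {"xyz": [0,0,0],"roll": 0,"grip": 0}
  ]
}}

```text
time_s: 8.37
position: [0.6012, 0.0134, 0.091]
tcp_rot: [[0.971, 0.238, 0.002], [0.238, -0.971, 0.0], [0.002, 0.0, -1.0]]
force: [-8.8, 3.7, 29.3]
opening: 0.009
grasp_force: 14.4
```

Emit:
{"fn": "move_arm", "kwargs": {
  "increments": [
    {"xyz": [0,0,0],"roll": 0,"grip": 0},
    {"xyz": [0,0,0],"roll": 0,"grip": 0},
    {"xyz": [0,0,0],"roll": 0,"grip": 0},
    {"xyz": [0,0,0],"roll": 0,"grip": 0},
    {"xyz": [0,0,0],"roll": 0,"grip": 0}
  ]
}}

```text
time_s: 8.78
position: [0.6012, 0.0134, 0.091]
tcp_rot: [[0.971, 0.238, 0.002], [0.238, -0.971, 0.0], [0.002, 0.0, -1.0]]
force: [-8.0, 3.2, 29.4]
opening: 0.005
grasp_force: 14.4
```

Emit:
{"fn": "move_arm", "kwargs": {
  "increments": [
    {"xyz": [0,0,-2],"roll": 0,"grip": 0},
    {"xyz": [0,0,-2],"roll": 0,"grip": 0},
    {"xyz": [0,0,0],"roll": 0,"grip": 0}
  ]
}}

```text
time_s: 9.03
position: [0.6012, 0.0132, 0.0915]
tcp_rot: [[0.971, 0.237, 0.002], [0.237, -0.971, 0.0], [0.002, 0.0, -1.0]]
force: [-1.2, 1.8, 4.7]
opening: 0.006
grasp_force: 2.4
```

Emit:
{"fn": "move_arm", "kwargs": {
  "increments": [
    {"xyz": [0,0,-1],"roll": 0,"grip": 0},
    {"xyz": [0,0,0],"roll": 0,"grip": 0}
  ]
}}

```text
time_s: 9.2
position: [0.6013, 0.0132, 0.0916]
tcp_rot: [[0.971, 0.237, 0.001], [0.237, -0.971, 0.0], [0.001, 0.0, -1.0]]
force: [-0.9, 2.5, 4.7]
opening: 0.005
grasp_force: 2.3
```

Emit:
{"fn": "move_arm", "kwargs": {
  "increments": [
    {"xyz": [0,0,-1],"roll": 0,"grip": 0},
    {"xyz": [0,0,0],"roll": 0,"grip": 0}
  ]
}}

```text
time_s: 9.37
position: [0.6012, 0.0132, 0.0922]
tcp_rot: [[0.971, 0.237, 0.001], [0.237, -0.971, 0.0], [0.001, -0.0, -1.0]]
force: [0.1, 3.5, 4.6]
opening: 0.002
grasp_force: 2.2
```

Emit:
{"fn": "move_arm", "kwargs": {
  "increments": [
    {"xyz": [0,0,-1],"roll": 0,"grip": 0},
    {"xyz": [0,0,0],"roll": 0,"grip": 0}
  ]
}}

```text
time_s: 9.53
position: [0.6013, 0.013, 0.0931]
tcp_rot: [[0.971, 0.238, 0.001], [0.238, -0.971, -0.0], [0.001, 0.0, -1.0]]
force: [0.4, 3.7, 4.5]
opening: 0.006
grasp_force: 1.9
```

Emit:
{"fn": "move_arm", "kwargs": {
  "increments": [
    {"xyz": [0,0,-2],"roll": 0,"grip": 0},
    {"xyz": [0,0,0],"roll": 0,"grip": 0}
  ]
}}

```text
time_s: 9.7
position: [0.6013, 0.0127, 0.0952]
tcp_rot: [[0.971, 0.238, 0.001], [0.238, -0.971, -0.001], [0.001, 0.001, -1.0]]
force: [1.0, 1.9, 1.9]
opening: 0.008
grasp_force: 1.3
```

Emit:
{"fn": "move_arm", "kwargs": {
  "increments": [
    {"xyz": [0,0,-1],"roll": 0,"grip": 0},
    {"xyz": [0,0,0],"roll": 0,"grip": 0}
  ]
}}

```text
time_s: 9.87
position: [0.6013, 0.0127, 0.0961]
tcp_rot: [[0.971, 0.238, 0.001], [0.238, -0.971, -0.001], [0.001, 0.001, -1.0]]
force: [0.9, 1.7, 2.3]
opening: 0.005
grasp_force: 1.0
```

Emit:
{"fn": "move_arm", "kwargs": {
  "increments": [
    {"xyz": [0,0,-1],"roll": 0,"grip": 0},
    {"xyz": [0,0,0],"roll": 0,"grip": 0}
  ]
}}

```text
time_s: 10.03
position: [0.6012, 0.0126, 0.0971]
tcp_rot: [[0.971, 0.238, 0.001], [0.238, -0.971, -0.001], [0.0, 0.001, -1.0]]
force: [0.7, -0.9, 0.3]
opening: 0.008
grasp_force: 0.8
```

Emit:
{"fn": "move_arm", "kwargs": {
  "increments": [
    {"xyz": [0,0,-1],"roll": 0,"grip": 0},
    {"xyz": [0,0,0],"roll": 0,"grip": 0}
  ]
}}

```text
time_s: 10.2
position: [0.6004, 0.0127, 0.0978]
tcp_rot: [[0.971, 0.238, -0.001], [0.238, -0.971, -0.0], [-0.001, 0.0, -1.0]]
force: [0.6, -0.5, -0.0]
opening: 0.005
grasp_force: 0.0
```

The contact spans exactly 6 mm (0.091 to 0.097) with force falling from about 4.8 to 1.6 N, which is the full key stroke. It was held down about 2.3 s. Now I retract.

Emit:
{"fn": "move_arm", "kwargs": {
  "increments": [
    {"xyz": [0,0,-10],"roll": 0,"grip": 0},
    {"xyz": [0,0,-25],"roll": 0,"grip": 0},
    {"xyz": [0,0,-35],"roll": 0,"grip": 0},
    {"xyz": [0,0,-35],"roll": 0,"grip": 0},
    {"xyz": [-40,0,0],"roll": 0,"grip": 0}
  ]
}}

```text
time_s: 10.62
position: [0.5747, 0.0022, 0.2118]
tcp_rot: [[0.971, 0.239, 0.027], [0.239, -0.971, -0.004], [0.025, 0.011, -1.0]]
force: [1.5, -1.3, 0.9]
opening: 0.002
grasp_force: 0.0
```

Emit:
{"fn": "move_arm", "kwargs": {
  "increments": [
    {"xyz": [-40,0,0],"roll": 0,"grip": 0},
    {"xyz": [-30,0,0],"roll": 0,"grip": 0},
    {"xyz": [-15,0,0],"roll": 0,"grip": 0},
    {"xyz": [0,0,0],"roll": 0,"grip": 0},
    {"xyz": [0,0,0],"roll": 0,"grip": 0}
  ]
}}

```text
time_s: 11.03
position: [0.4793, -0.0169, 0.2038]
tcp_rot: [[0.972, 0.237, 0.001], [0.237, -0.972, -0.0], [0.001, 0.001, -1.0]]
force: [0.3, 0.3, 0.7]
opening: 0.001
grasp_force: 0.0
```

Run:
```python
from h import *
s=bot.read_state(); print(s["position"],s["force"])
im,d=bot.capture("scene"); u,v=300,205
cv2.imwrite("pics/end.png",cv2.resize(im[v-75:v+75,u-100:u+100],(800,600),interpolation=cv2.INTER_CUBIC)[...,::-1])
W=cloud("scene",d); O=np.array([.5757,.0764]);c,q=np.cos(.2397),np.sin(.2397)
A=(W[...,:2]-O)@np.array([[c,-q],[q,c]])
for nm,a,b in(("front",-.035,-.01),("rear",.035,.06),("deck behind",.09,.11)):
    m=(A[...,0]>a)&(A[...,0]<b)&(abs(A[...,1]-.12)<.045)&(d>0); print(nm,m.sum(),np.median(W[m][:,2]))
```

```text
[ 0.47931442 -0.01693699  0.2037855 ] [0.28929571 0.34564661 0.66951101]
front 138 0.12295561616739727
rear 138 0.12366731480272648
deck behind 110 0.11307346302584535
```

View pics/end.png

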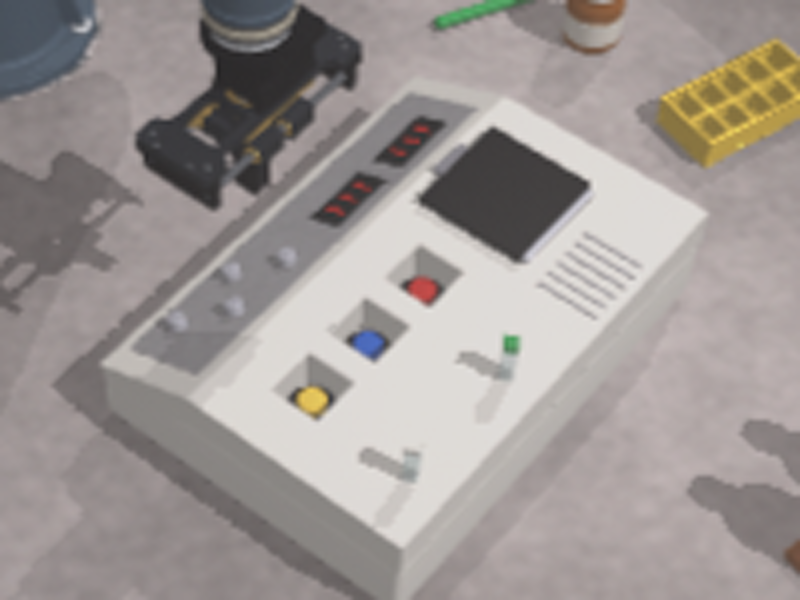

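The lid is flat and shut at (505,195): front and rear heights match, about 10 mm above the deck. The blue key is back up at (368,345), and the cuvettes are standing at (510,355) and (410,465). The arm touches nothing.

```bash
python3 -c "
from rig import bot
print(bot.hand_in())"
```

```text
the job is handed in; nothing more can be done
None
```

I pushed the lid fully shut, then pressed the blue key through its full 6 mm, held it about 2.3 s and let it come back up; nothing else was disturbed, and the job is handed in.

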